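Put mixed-up chip trays back into their docks

TASK

Three of the chip trays on the inspection bench are in each other's docks: move each into the dock whose rim has the colour of its chips, lying flat inside the rim, by first resting one of them in the white spare dock, which must be empty again at the end. Keep the trays level and set them down rather than dropping them, so that no chips jump out. Leave the green tray and the amber bottle where they are.

Things in the scene. Friction and masses are not known exactly. Their poses are not given: they have to be found in the camera images.
- yellow_tray: chip tray of the yellow lot: a loose black block, 51 x 51 mm and 26 mm high (three shallow trays clipped together, about 90 g), with a 4 x 4 grid of yellow chips on top. Origin at the centre of its underside, x and y along its sides, z up. Starts seated in the blue dock.
- blue_tray: chip tray of the blue lot: a loose black block, 51 x 51 mm and 26 mm high (three shallow trays clipped together, about 90 g), with a 4 x 4 grid of blue chips on top. Origin at the centre of its underside, x and y along its sides, z up. Starts seated in the red dock.
- red_tray: chip tray of the red lot: a loose black block, 51 x 51 mm and 26 mm high (three shallow trays clipped together, about 90 g), with a 4 x 4 grid of red chips on top. Origin at the centre of its underside, x and y along its sides, z up. Starts seated in the yellow dock.
- green_tray: chip tray of the green lot: a loose black block, 51 x 51 mm and 26 mm high (three shallow trays clipped together, about 90 g), with a 4 x 4 grid of green chips on top. Origin at the centre of its underside, x and y along its sides, z up. Already in its own dock at the start and to be left there.
- yellow_dock: dock of the yellow lot: a square black nest, fixed to the bench, 80 x 80 mm outside, with a yellow rim 5 mm wide whose top is 9 mm above the bench. The floor inside is 70 x 70 mm and 4 mm above the bench. Origin at the centre of its underside (on the bench), x and y along its sides, z up.
- blue_dock: dock of the blue lot: a square black nest, fixed to the bench, 80 x 80 mm outside, with a blue rim 5 mm wide whose top is 9 mm above the bench. The floor inside is 70 x 70 mm and 4 mm above the bench. Origin at the centre of its underside (on the bench), x and y along its sides, z up.
- red_dock: dock of the red lot: a square black nest, fixed to the bench, 80 x 80 mm outside, with a red rim 5 mm wide whose top is 9 mm above the bench. The floor inside is 70 x 70 mm and 4 mm above the bench. Origin at the centre of its underside (on the bench), x and y along its sides, z up.
- green_dock: dock of the green lot: a square black nest, fixed to the bench, 80 x 80 mm outside, with a green rim 5 mm wide whose top is 9 mm above the bench. The floor inside is 70 x 70 mm and 4 mm above the bench. Origin at the centre of its underside (on the bench), x and y along its sides, z up.
- spare_dock: spare dock, empty at the start: a square all-white nest, fixed to the bench, 80 x 80 mm outside, with a white rim 5 mm wide whose top is 9 mm above the bench. The floor inside is 70 x 70 mm and 4 mm above the bench. Origin at the centre of its underside (on the bench), x and y along its sides, z up.
- bottle: bystander: a loose upright amber bottle with a white cap, 44 mm in diameter, 95 mm high, standing among the docks. Origin at the centre of its underside, z up.

How it is judged:
On the way:
1. one of the yellow, blue and red trays rests, released, in the white spare dock (((horizontal distance between yellow_tray and spare_dock below 0.015 m and z of yellow_tray in the frame of spare_dock below 0.0065 m and angle between yellow_tray's own z axis and vertical below 0.05 rad and linear speed of yellow_tray below 0.01 m/s and angular speed of yellow_tray below 0.1 rad/s and contact force between yellow_tray and the fingers below 0.05 N) or (horizontal distance between blue_tray and spare_dock below 0.015 m and z of blue_tray in the frame of spare_dock below 0.0065 m and angle between blue_tray's own z axis and vertical below 0.05 rad and linear speed of blue_tray below 0.01 m/s and angular speed of blue_tray below 0.1 rad/s and contact force between blue_tray and the fingers below 0.05 N) or (horizontal distance between red_tray and spare_dock below 0.015 m and z of red_tray in the frame of spare_dock below 0.0065 m and angle between red_tray's own z axis and vertical below 0.05 rad and linear speed of red_tray below 0.01 m/s and angular speed of red_tray below 0.1 rad/s and contact force between red_tray and the fingers below 0.05 N))), for 0.2 s.
At the end, for the whole second after the job is handed in: Each of the four trays lies flat (within 3 degrees) on the floor of the dock of its own colour, centre within 15 mm of the dock's centre (that is, inside the rim), released and at rest; so the spare dock is empty, and the bottle stands upright (horizontal distance between yellow_tray and yellow_dock below 0.015 m and z of yellow_tray in the frame of yellow_dock below 0.0065 m and angle between each of yellow_tray, blue_tray, red_tray, green_tray's own z axis and vertical below 0.05 rad and linear speed of each of yellow_tray, blue_tray, red_tray, green_tray below 0.01 m/s and angular speed of each of yellow_tray, blue_tray, red_tray, green_tray below 0.1 rad/s and contact force between each of yellow_tray, blue_tray, red_tray, green_tray and the fingers below 0.05 N and horizontal distance between blue_tray and blue_dock below 0.015 m and z of blue_tray in the frame of blue_dock below 0.0065 m and horizontal distance between red_tray and red_dock below 0.015 m and z of red_tray in the frame of red_dock below 0.0065 m and horizontal distance between green_tray and green_dock below 0.015 m and z of green_tray in the frame of green_dock below 0.0065 m and angle between bottle's own z axis and vertical below 0.1 rad); the robot touches nothing.
It fails at once if a tray is tipped by more than 30 degrees (angle between any of yellow_tray, blue_tray, red_tray, green_tray's own z axis and vertical above 0.52 rad).
It fails at once if a tray is dropped: its underside is in free fall higher than 35 mm above the bench ((contact force between yellow_tray and anything else below 0.005 N and height (world z) of yellow_tray above 0.035 m) or (contact force between blue_tray and anything else below 0.005 N and height (world z) of blue_tray above 0.035 m) or (contact force between red_tray and anything else below 0.005 N and height (world z) of red_tray above 0.035 m) or (contact force between green_tray and anything else below 0.005 N and height (world z) of green_tray above 0.035 m)).
It fails at once if the green tray is moved by more than 15 mm (distance of green_tray from where it was at the start of the episode above 0.015 m).
It fails at once if the bottle is moved by more than 20 mm or tipped over (distance of bottle from where it was at the start of the episode above 0.02 m or angle between bottle's own z axis and vertical above 0.4 rad).
It also fails if it takes over 96 s, if anything falls off the work surface, if the arm or the gripper's body presses on something with over 40 N, if the wrist force passes 120 N, or if a joint passes its speed limit or range.

ROBOT

A 7-joint arm with a two-finger parallel gripper is mounted at the origin on the work surface. World frame = base frame: x ahead of the robot, y to its left, z up, the work surface at z = 0. Lengths are in m, angles in rad, forces in N, time in s.
With the tool pointing down it reaches from about 0.425 to 1.025 m from the base axis. Payload 3.6 kg.
Tool frame: the origin (TCP) lies at the centre of the arm's flange, where the gripper is bolted on; the fingertips stand 173 mm ahead of it and the grasp point (between the pads) lies 155 mm ahead of it (ctrl.grasp_offset is the distance from the TCP to the grasp point, in m); z points along the fingers, y is the line along which they close (so a half turn about z gives the same grasp; the last joint's range is limited). The gripper opens to 85 mm and grips with 20 to 120 N. Pads are 22 mm wide; open, the fingers measure 114 mm over their backs; the gripper's body (76 mm by 85 mm) begins 54 mm behind the grasp point. The pads swing forward as they close: fully open they stand 13 mm farther back than shut.
Start: joints at [1.196, 0.591, 0.048, 1.609, -0.033, 0.943, -0.034], TCP at [0.202, -0.696, 0.405] pointing down, gripper open.
Joint ranges: [-2.69, 2.69], [-0.47, 2.24], [-1.27, 1.36], [0.19, 2.51], [-1.53, 4.68], [0.08, 2.07], [-3.09, 3.09]. Speed limits (rad/s): [2.57, 2.57, 3.14, 3.14, 3.14, 3.14, 3.14].

INTERFACE

Orientations are given as [roll, pitch, yaw] about the fixed x, y, z axes, in that order (R = Rz(yaw) Ry(pitch) Rx(roll)).
In Python, from rig import ctrl, camera, camera_model, masks_of gives the robot as it stands. The module is installed in compiled form; this text tells all that it offers.
- The arm moves only by the tool drive_tool, never from a script. Its argument "steps" is a list of rows, each a list of 7 numbers: the shift along the tool's x, y, z in m, then the turn, a rotation vector about the tool's x, y, z in rad, then the finger opening in m, from 0 to 0.0854. A call has exactly 10 rows; each row shifts and turns the commanded pose from where the row before left it, along the tool's axes as they then stand; what a row does not reach is not made up. A row lasts 1/8 s, in which the tool goes at most 62.5 mm and 10.7 degrees, less where a joint would pass 70% of its speed; a pose out of reach is approached as far as the arm can. A call is refused whole if a number of a shift passes 0.0625 or a number of a turn 0.188, either way. A call with a gripper value outside its range is refused whole. The fingers move at their own pace and stop on an object; "squeeze" is the grip in N (left out, the last holds). Time passes only in rows, so rows that do not move let the fingers close, or fill a call up. It gives the time, the measured TCP pose, the force, the opening and the grip force at its end, in the units of the state.
- ctrl.get_state(): the state, without advancing time (a new reading comes with each control period).
- camera(name): name is "scene" or "top" or "wrist"; returns (picture, depth): 480x640x3 uint8, blue, green, red; 480x640 float32, m along the optical axis (not along the pixel's ray), 0 where there is no reading.
- camera_model(name): a dict with "mtx" (3x3 intrinsics, pixels), "rvec" (rotation vector, rad) and "tvec" (3), from world to camera coordinates, as OpenCV has them. Camera axes: x right, y down, z forward; pixel columns grow to the right and rows downward; lengths in m; the calibration is good to about 2 mm. A picture is of the moment at which its call begins: read the wrist's pose just before it. camera_model takes no time and is no camera call; for the wrist camera it gives the pose at the moment of the call.
- ctrl.job_done(): hands the job in; it is judged then, once.
Trained networks look in the newest picture that a camera, given by its name, has taken for a name from the list of things; names that differ only in an ending like _2 or _b are one class to them, and where a whole thing is asked for, a point or a joint stands for the part that bears it (a point fixed in the world has none). Each returns a list of dicts, best first, with "p" (0 to 1); they miss things now and then, are a little off and sometimes report something else, mostly with a low value. They report only what shows in the picture. A call takes as long as a camera call.
- masks_of(camera, name): "pixels" (480x640 bool, what is visible of it) and "rect" ([centre column, centre row, width, height] in pixels, round what is visible of it).
The state is a dict: "clock": time; "joint_positions": joint angles; "dq": joint speeds; "tau": joint torques, N m; "position": TCP position; "ee_rot": TCP orientation; "force": force on the tool from outside, world axes, zero at the start; "ft_torque": the same for the moment, N m; "finger_gap": finger opening in m; "grasp_force": force on a finger pad.
Only numpy, scipy, OpenCV 4.12 (cv2) and the standard library are available. Lean on these libraries where they do the work, as an engineer would, in place of code of your own. Each camera call takes 0.05 s, during which the arm holds its last target. There are 200 camera calls.

## Working session

There is one attempt and no reset: what is moved stays moved. The work goes in short steps, Python scripts to look and compute and a tool call to move; the robot and the scene stay as the last step left them, time stands still between calls to the robot, and variables do not carry over. Pictures are saved under pics/ and viewed, at most 14 in all, crops included, and the job is handed in when it is done.

Besides the shell and the picture viewer there is one more tool, called as a command line: name --pt "numbers of a row" for each row, then --argument value for the rest. drive_tool: Moves the arm, as the interface text tells. Its arguments: {"type":"object","properties":{"steps":{"type":"array"},"squeeze":{"type":"number"}},"required":["steps"]}

```bash
mkdir -p pics
cat > h.py <<'E'
import numpy as np, cv2
from rig import ctrl, camera, camera_model, masks_of
def pts(cam, depth, mask):
    m=camera_model(cam); R,_=cv2.Rodrigues(np.array(m["rvec"],float)); t=np.array(m["tvec"],float).ravel()
    K=np.array(m["mtx"]); v,u=np.nonzero(mask&(depth>0)); z=depth[v,u]
    c=np.stack([(u-K[0,2])/K[0,0]*z,(v-K[1,2])/K[1,1]*z,z],1)
    return (c-t)@R
E
python3 - <<'E'
from h import *
s=ctrl.get_state(); print({k:np.round(v,3) for k,v in s.items()}, ctrl.grasp_offset)
for cam in ["top","scene"]:
    im,d=camera(cam); cv2.imwrite(f"pics/{cam}0.png",im)
    if cam!="top": continue
    for n in ["yellow_tray","blue_tray","red_tray","green_tray","yellow_dock","blue_dock","red_dock","green_dock","spare_dock","bottle"]:
        for r in masks_of(cam,n)[:2]:
            P=pts(cam,d,r["pixels"]); 
            if len(P)<10: continue
            z=np.percentile(P[:,2],[5,50,95])
            Q=P[np.abs(P[:,2]-(0.03 if 'tray' in n else np.median(P[:,2])))<.006] if 'tray' in n else P
            if len(Q)<5: Q=P
            b=cv2.minAreaRect((Q[:,:2]*1000).astype(np.float32))
            print(n,round(r["p"],2),np.round(r["rect"]),len(P),np.round(z,3),np.round(b[0],1),np.round(b[1],1),round(b[2],1))
E
```

```text
{'clock': np.float64(0.0), 'joint_positions': array([ 1.195,  0.592,  0.048,  1.61 , -0.033,  0.943, -0.034]), 'dq': array([-0.001,  0.001,  0.   ,  0.001, -0.001,  0.   ,  0.001]), 'tau': array([ 1.0000e-03, -5.4870e+01,  1.5470e+00, -1.9812e+01,  9.0000e-03,
        9.0000e-03, -0.0000e+00]), 'position': array([ 0.202, -0.696,  0.404]), 'ee_rot': array([-3.139,  0.   ,  0.282]), 'force': array([0.985, 0.09 , 0.083]), 'ft_torque': array([ 0.012, -0.001, -0.045]), 'grasp_force': np.float64(0.0), 'finger_gap': np.float64(0.086)} 0.1547
yellow_tray 0.83 [159. 175.  42.  40.] 1290 [0.01  0.03  0.033] [633.2 279.2] [52.5 52.3] 89.5
yellow_tray 0.65 [146. 271.  68.  68.] 1286 [0.003 0.006 0.011] [451.  287.5] [40.   0.9] 67.1
blue_tray 0.95 [140. 271.  52.  43.] 1321 [0.015 0.031 0.033] [476.  282.3] [52.2 51. ] 66.8
green_tray 0.62 [310. 188.  34.  35.] 1148 [0.015 0.03  0.032] [633.   40.1] [52. 51.] 9.7
green_tray 0.21 [312. 194.  55.  47.] 1064 [0.002 0.006 0.011] [631.9  37. ] [79.1 81.3] 8.7
yellow_dock 0.86 [458. 303.  64.  68.] 1454 [0.002 0.006 0.01 ] [ 477.7 -206.8] [84.2 80.7] 72.8
blue_dock 0.91 [163. 177.  52.  53.] 1235 [0.002 0.007 0.011] [638.2 281. ] [86.8 85.4] 4.3
red_dock 0.65 [146. 272.  72.  69.] 1405 [0.002 0.006 0.011] [478.6 280.5] [86.5 82.1] 69.0
green_dock 0.94 [314. 193.  54.  50.] 1252 [0.002 0.006 0.01 ] [632.4  37.3] [81. 80.] 9.2
spare_dock 0.97 [499. 203.  55.  51.] 2590 [0.001 0.004 0.01 ] [ 645.2 -267.6] [82.2 82.5] 4.9
bottle 0.8 [308. 296.  31.  30.] 747 [0.053 0.068 0.096] [465.5  24.7] [46.7 42. ] 89.1
```

View pics/top0.png

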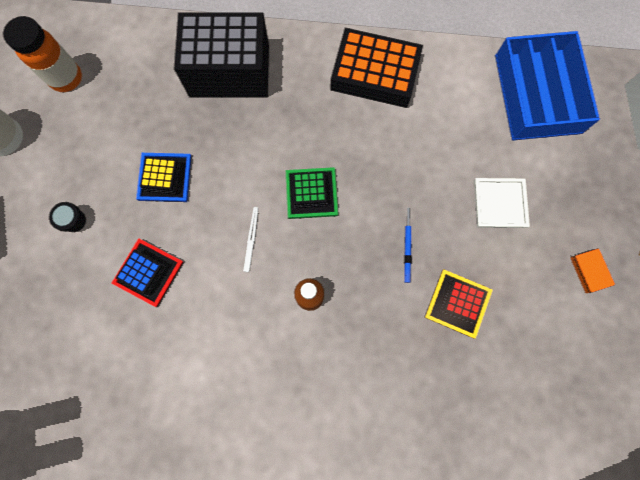

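View pics/scene0.png

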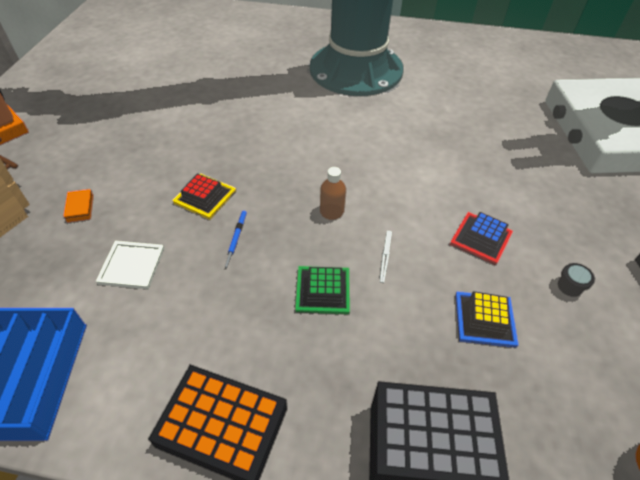

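Top view: red tray at (465,300) in the yellow dock, yellow at (159,175) in the blue dock, blue at (140,271) in the red dock, spare dock at (502,203), bottle at (308,296). The scene view agrees. Next I'll measure the trays and rims more accurately from depth.

```bash
cat >> h.py <<'E'
D={"yellow":(.478,-.207),"blue":(.638,.281),"red":(.4785,.2805),"green":(.632,.037),"spare":(.645,-.268)}
def survey(cams=("top",)):
    out={}
    for cam in cams:
        im,d=camera(cam); P=pts(cam,d,np.ones_like(d,bool))
        C=im[d>0].astype(int)
        for k,c in D.items():
            r=np.hypot(*(P[:,:2]-c).T)<.065
            for lab,lo,hi in (("tray",.026,.040),("rim",.0065,.0135)):
                sel=r&(P[:,2]>lo)&(P[:,2]<hi)
                if lab=="rim":
                    if k!="spare": sel&=(C.max(1)-C.min(1)>60)
                    r2=np.abs(P[:,:2]-c).max(1)
                Q=P[sel]
                if len(Q)<30: continue
                # trim strays
                b=cv2.minAreaRect((Q[:,:2]*1000).astype(np.float32)); a=(b[2]+45)%90-45
                chips=C[sel&(C.max(1)-C.min(1)>60)] if lab=="tray" else C[:0]
                print(cam,k,lab,len(Q),"c",np.round(b[0],1),"size",np.round(b[1],1),"yaw %.1f"%a,"z %.4f"%np.median(Q[:,2]),np.median(chips,0) if len(chips) else "")
E
python3 -c "
from h import *
survey(('top','scene'))"
```

```text
top yellow tray 1199 c [ 480.6 -207.5] size [51.4 51.5] yaw -15.3 z 0.0301 [ 57.  64. 228.]
top yellow rim 687 c [ 478.1 -205.5] size [80.9 80.7] yaw -17.8 z 0.0088 
top blue tray 1032 c [633.2 279.6] size [51.5 51.7] yaw 0.3 z 0.0307 [ 43. 203. 238.]
top blue rim 615 c [635.7 278.6] size [81.  81.4] yaw 4.0 z 0.0092 
top red tray 1164 c [476.  282.1] size [52.1 50.9] yaw -23.1 z 0.0308 [217.  98.  38.]
top red rim 601 c [478.5 278. ] size [81.9 80. ] yaw -21.6 z 0.0094 
top green tray 1025 c [633.4  40.1] size [52.5 51. ] yaw 9.5 z 0.0304 [ 71. 170.  42.]
top green rim 543 c [632.7  36.9] size [80.9 79.1] yaw 9.3 z 0.0091 
top spare rim 666 c [ 646.2 -267.5] size [81.2 81.7] yaw 5.3 z 0.0085 
scene yellow tray 636 c [ 484.4 -207.4] size [52.3 52.4] yaw -15.5 z 0.0294 [ 45.  51. 179.]
scene yellow rim 283 c [ 481.8 -204.4] size [80.7 82.5] yaw -17.3 z 0.0080 
scene blue tray 1154 c [636.4 279.9] size [51.8 53.8] yaw -0.1 z 0.0297 [ 29. 179. 207.]
scene blue rim 568 c [639.4 279. ] size [81.1 80.5] yaw 4.1 z 0.0084 
scene red tray 767 c [479.4 282.5] size [51.  53.6] yaw -23.0 z 0.0296 [180. 101.  64.]
scene red rim 381 c [482.  277.9] size [79.9 83.6] yaw -21.4 z 0.0082 
scene green tray 1014 c [636.8  40.1] size [53.4 50.3] yaw 9.0 z 0.0297 [ 74. 147.  51.]
scene green rim 446 c [636.4  37.1] size [81.2 79.8] yaw 8.3 z 0.0084 
scene spare rim 579 c [ 649.7 -267.7] size [82.4 81.6] yaw 5.5 z 0.0082
```

```bash
cat >> h.py <<'E'
from scipy.spatial.transform import Rotation as Ro
def plan(x,y,z,yawdeg):
    "total shift in present tool axes, then turn (rotvec, tool axes as they stand)"
    s=ctrl.get_state(); R=Ro.from_euler("xyz",s["ee_rot"]); T=Ro.from_euler("xyz",[np.pi,0,np.radians(yawdeg)])
    p=np.array([x,y,z])-s["position"]
    print("t %.2f"%s["clock"],"pos",np.round(s["position"],4),"rot",np.round(s["ee_rot"],4),"gap %.4f grip %.1f"%(s["finger_gap"],s["grasp_force"]))
    print("shift now",np.round(R.inv().apply(p),4),"turn",np.round((R.inv()*T).as_rotvec(),4),"shift after turn",np.round(T.inv().apply(p),4))
E
python3 -c "
from h import *
plan(.4825,-.2075,.35,74.6)"
```

```text
t 0.70 pos [ 0.2016 -0.6964  0.4048] rot [3.1415 0.     0.2817] gap 0.0850 grip 0.0
shift now [ 0.4058 -0.3915  0.0547] turn [ 1.0000e-04  1.0000e-04 -1.0203e+00] shift after turn [0.546  0.141  0.0548]
```

drive_tool --pt "0.04 -0.039 0 0 0 0 0.085" --pt "0.04 -0.039 0 0 0 0 0.085" --pt "0.04 -0.039 0 0 0 0 0.085" --pt "0.04 -0.039 0 0 0 0 0.085" --pt "0.04 -0.039 0 0 0 0 0.085" --pt "0.04 -0.039 0 0 0 0 0.085" --pt "0.04 -0.039 0 0 0 0 0.085" --pt "0.04 -0.039 0 0 0 0 0.085" --pt "0.04 -0.039 0 0 0 0 0.085" --pt "0.04 -0.039 0 0 0 0 0.085" --squeeze 40

```text
clock: 1.95
position: [0.4782, -0.209, 0.4051]
ee_rot: [3.141, -0.001, 0.282]
force: [1.2, -0.4, -0.5]
finger_gap: 0.0846
grasp_force: 0.0
```

drive_tool --pt "0 0 0 0 0 -0.16 0.085" --pt "0 0 0 0 0 -0.16 0.085" --pt "0 0 0 0 0 -0.16 0.085" --pt "0 0 0 0 0 -0.16 0.085" --pt "0 0 0 0 0 -0.16 0.085" --pt "0 0 0 0 0 -0.16 0.085" --pt "0 0 0 0 0 -0.06 0.085" --pt "0 0 0 0 0 0 0.085" --pt "0 0 0 0 0 0 0.085" --pt "0 0 0 0 0 0 0.085"

```text
clock: 3.2
position: [0.4774, -0.2105, 0.4048]
ee_rot: [3.141, 0.0, 1.301]
force: [-0.2, -0.2, 0.2]
finger_gap: 0.0848
grasp_force: 0.0
```

```bash
python3 -c "
from h import *
plan(.4825,-.2075,.183,74.6)
im,d=camera('wrist'); cv2.imwrite('pics/w1.png',im)
survey(('wrist',))"
```

```text
t 3.20 pos [ 0.4774 -0.2105  0.4048] rot [3.1415e+00 1.0000e-04 1.3014e+00] gap 0.0848 grip 0.0
shift now [0.0043 0.0041 0.2218] turn [ 0.0001  0.0001 -0.0006] shift after turn [0.0042 0.0041 0.2218]
wrist yellow tray 3476 c [ 482.5 -209.4] size [50.6 51.1] yaw -15.4 z 0.0319 [ 52.  58. 254.]
wrist yellow rim 1973 c [ 479.9 -207.4] size [80.3 80.1] yaw -17.6 z 0.0105 
wrist spare rim 2628 c [ 648.  -269.9] size [81.3 81. ] yaw 4.9 z 0.0100
```

drive_tool --pt "0.0033 0.0044 0.03 0 0 0 0.085" --pt "0 0 0.04 0 0 0 0.085" --pt "0 0 0.04 0 0 0 0.085" --pt "0 0 0.04 0 0 0 0.085" --pt "0 0 0.03 0 0 0 0.085" --pt "0 0 0.02 0 0 0 0.085" --pt "0 0 0.012 0 0 0 0.085" --pt "0 0 0.01 0 0 0 0.085" --pt "0 0 0 0 0 0 0.085" --pt "0 0 0 0 0 0 0.085"

```text
clock: 4.55
position: [0.4827, -0.2087, 0.1832]
ee_rot: [3.141, 0.0, 1.302]
force: [0.4, 0.5, 0.6]
finger_gap: 0.0849
grasp_force: 0.0
```

drive_tool --pt "0 0 0 0 0 0 0.06" --pt "0 0 0 0 0 0 0.055" --pt "0 0 0 0 0 0 0.05" --pt "0 0 0 0 0 0 0.045" --pt "0 0 0 0 0 0 0.04" --pt "0 0 0 0 0 0 0.03" --pt "0 0 0 0 0 0 0.03" --pt "0 0 0 0 0 0 0.03" --pt "0 0 0 0 0 0 0.03" --pt "0 0 0 0 0 0 0.03"

```text
clock: 5.8
position: [0.4826, -0.2086, 0.1833]
ee_rot: [3.141, 0.0, 1.302]
force: [-1.2, 0.1, 6.1]
finger_gap: 0.0499
grasp_force: 41.1
```

drive_tool --pt "0 0 -0.003 0 0 0 0.03" --pt "0 0 -0.005 0 0 0 0.03" --pt "0 0 -0.01 0 0 0 0.03" --pt "0 0 -0.015 0 0 0 0.03" --pt "0 0 -0.02 0 0 0 0.03" --pt "0 0 -0.02 0 0 0 0.03" --pt "0 0 -0.02 0 0 0 0.03" --pt "0 0 -0.01 0 0 0 0.03" --pt "0 0 -0.004 0 0 0 0.03" --pt "0 0 0 0 0 0 0.03"

```text
clock: 7.05
position: [0.4824, -0.2085, 0.2897]
ee_rot: [-3.141, 0.0, 1.302]
force: [-0.5, 0.9, -0.8]
finger_gap: 0.0504
grasp_force: 41.9
```

```bash
python3 -c "
from h import *
plan(.648,-.2685,.29,95.2)
im,d=camera('wrist'); cv2.imwrite('pics/w2.png',im)
im,d=camera('scene'); cv2.imwrite('pics/s2.png',im[100:350,0:400])"
```

```text
t 7.05 pos [ 0.4824 -0.2085  0.2897] rot [-3.1415e+00  1.0000e-04  1.3018e+00] gap 0.0504 grip 41.9
shift now [-0.0138  0.1756 -0.0003] turn [-1.000e-04  0.000e+00 -3.598e-01] shift after turn [-0.0747  0.1595 -0.0003]
```

View pics/s2.png

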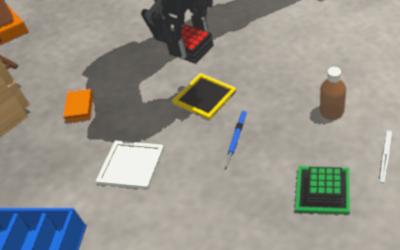

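The crop shows the red tray at (190,42), level in the fingers, and the yellow dock at (205,95) empty.

drive_tool --pt "-0.001 0.01 0 0 0 0 0.03" --pt "-0.0015 0.02 0 0 0 0 0.03" --pt "-0.0025 0.03 0 0 0 0 0.03" --pt "-0.0028 0.035 0 0 0 0 0.03" --pt "-0.0025 0.035 0 0 0 0 0.03" --pt "-0.002 0.025 0 0 0 0 0.03" --pt "-0.001 0.015 0 0 0 0 0.03" --pt "-0.0005 0.0056 0 0 0 0 0.03" --pt "0 0 0 0 0 -0.06 0.03" --pt "0 0 0 0 0 -0.1 0.03"

```text
clock: 8.4
position: [0.6474, -0.2681, 0.2893]
ee_rot: [-3.14, -0.0, 1.465]
force: [0.0, 0.6, -1.1]
finger_gap: 0.0502
grasp_force: 41.9
```

drive_tool --pt "0 0 0.005 0 0 -0.1 0.03" --pt "0 0 0.01 0 0 -0.07 0.03" --pt "0 0 0.015 0 0 -0.03 0.03" --pt "0 0 0.02 0 0 0 0.03" --pt "0 0 0.015 0 0 0 0.03" --pt "0 0 0.01 0 0 0 0.03" --pt "0 0 0.005 0 0 0 0.03" --pt "0 0 0 0 0 0 0.03" --pt "0 0 0 0 0 0 0.03" --pt "0 0 0 0 0 0 0.03"

```text
clock: 9.65
position: [0.6484, -0.2686, 0.2104]
ee_rot: [3.141, 0.0, 1.662]
force: [0.3, 0.5, -0.8]
finger_gap: 0.0502
grasp_force: 41.9
```

```bash
python3 -c "
from h import *
plan(.648,-.2685,.1835,95.2)"
```

```text
t 9.65 pos [ 0.6484 -0.2686  0.2104] rot [3.1406e+00 5.0000e-04 1.6617e+00] gap 0.0502 grip 41.9
shift now [ 0.0001 -0.0004  0.0269] turn [0.001  0.0005 0.0001] shift after turn [ 0.0001 -0.0004  0.0269]
```

drive_tool --pt "0 0 0.006 0 0 0 0.03" --pt "0 0 0.008 0 0 0 0.03" --pt "0 0 0.006 0 0 0 0.03" --pt "0 0 0.003 0 0 0 0.03" --pt "0 0 0.002 0 0 0 0.03" --pt "0 0 0.001 0 0 0 0.03" --pt "0 0 0.001 0 0 0 0.03" --pt "0 0 0 0 0 0 0.03" --pt "0 0 0 0 0 0 0.03" --pt "0 0 0 0 0 0 0.03"

```text
clock: 10.9
position: [0.6482, -0.2685, 0.1834]
ee_rot: [3.141, 0.0, 1.662]
force: [-2.3, 1.1, 5.1]
finger_gap: 0.0498
grasp_force: 42.6
```

drive_tool --pt "0 0 0 0 0 0 0.05" --pt "0 0 0 0 0 0 0.054" --pt "0 0 0 0 0 0 0.058" --pt "0 0 0 0 0 0 0.065" --pt "0 0 0 0 0 0 0.075" --pt "0 0 0 0 0 0 0.085" --pt "0 0 0 0 0 0 0.085" --pt "0 0 -0.01 0 0 0 0.085" --pt "0 0 -0.03 0 0 0 0.085" --pt "0 0 -0.05 0 0 0 0.085"

```text
clock: 12.15
position: [0.6473, -0.2683, 0.2724]
ee_rot: [-3.138, -0.001, 1.662]
force: [0.4, -0.1, 0.4]
finger_gap: 0.0849
grasp_force: 0.0
```

```bash
python3 -c "
from h import *
plan(.6348,.2797,.35,90.1)
survey(('top','wrist'))"
```

```text
t 12.15 pos [ 0.6473 -0.2683  0.2724] rot [-3.1382e+00 -1.5000e-03  1.6620e+00] gap 0.0849 grip 0.0
shift now [ 0.547   0.0372 -0.0769] turn [-0.0035 -0.0013  0.0895] shift after turn [ 0.5481 -0.0116 -0.0776]
top yellow rim 692 c [ 478.1 -205.4] size [80.7 80.7] yaw -17.9 z 0.0088 
top blue tray 1040 c [633.3 279.6] size [51.8 52.3] yaw 0.3 z 0.0307 [ 43.  208.  240.5]
top blue rim 603 c [635.7 278.9] size [81.2 81. ] yaw 4.0 z 0.0094 
top red tray 1164 c [476.  282.2] size [51.8 51. ] yaw -23.2 z 0.0308 [223. 101.  40.]
top red rim 600 c [478.4 277.9] size [82.1 80. ] yaw -21.5 z 0.0094 
top green tray 1025 c [633.1  40.1] size [51.4 51. ] yaw 9.8 z 0.0304 [ 73. 175.  44.]
top green rim 543 c [632.6  36.9] size [80.3 79.1] yaw 9.1 z 0.0090 
top spare tray 1062 c [ 646.7 -267.8] size [52.  52.3] yaw 6.3 z 0.0301 [ 29.  32. 222.]
top spare rim 701 c [ 646. -268.] size [81.3 81.6] yaw 5.3 z 0.0086 
wrist yellow rim 3332 c [ 490.6 -210.5] size [80.9 62.5] yaw -16.7 z 0.0088 
wrist spare tray 7785 c [ 649.7 -269.9] size [51.1 51.4] yaw 5.0 z 0.0304 [ 47.  53. 251.]
wrist spare rim 4373 c [ 649.  -270.1] size [80.3 80.6] yaw 5.2 z 0.0090
```

drive_tool --pt "0.0547 0.0037 -0.0077 0 0 0 0.085" --pt "0.0547 0.0037 -0.0077 0 0 0 0.085" --pt "0.0547 0.0037 -0.0077 0 0 0 0.085" --pt "0.0547 0.0037 -0.0077 0 0 0 0.085" --pt "0.0547 0.0037 -0.0077 0 0 0 0.085" --pt "0.0547 0.0037 -0.0077 0 0 0 0.085" --pt "0.0547 0.0037 -0.0077 0 0 0 0.085" --pt "0.0547 0.0037 -0.0077 0 0 0 0.085" --pt "0.0547 0.0037 -0.0077 0 0 0 0.085" --pt "0.0547 0.0037 -0.0077 0 0 0 0.085"

```text
clock: 13.5
position: [0.6349, 0.2813, 0.3503]
ee_rot: [3.141, 0.0, 1.662]
force: [0.8, -0.6, -0.2]
finger_gap: 0.0851
grasp_force: 0.0
```

drive_tool --pt "0 0 0 0 0 0.09 0.085" --pt "0 0 0.02 0 0 0 0.085" --pt "0 0 0.02 0 0 0 0.085" --pt "0 0 0.02 0 0 0 0.085" --pt "0 0 0.01 0 0 0 0.085" --pt "0 0 0 0 0 0 0.085" --pt "0 0 0 0 0 0 0.085" --pt "0 0 0 0 0 0 0.085" --pt "0 0 0 0 0 0 0.085" --pt "0 0 0 0 0 0 0.085"

```text
clock: 14.75
position: [0.6353, 0.2797, 0.2801]
ee_rot: [3.141, -0.0, 1.572]
force: [-0.3, 0.1, -0.4]
finger_gap: 0.0853
grasp_force: 0.0
```

```bash
python3 -c "
from h import *
plan(.6348,.2795,.183,90.1)
camera('wrist');survey(('wrist',))"
```

```text
t 14.75 pos [0.6353 0.2797 0.2801] rot [ 3.1411e+00 -2.0000e-04  1.5719e+00] gap 0.0853 grip 0.0
shift now [-0.0002 -0.0005  0.0971] turn [ 0.0005 -0.0002 -0.0007] shift after turn [-0.0002 -0.0005  0.0971]
wrist blue tray 7819 c [634.7 278.1] size [51.7 51.1] yaw -0.2 z 0.0318 [ 72. 251. 255.]
wrist blue rim 4306 c [637.1 277. ] size [80.3 80.6] yaw 4.1 z 0.0104 
wrist red tray 8038 c [477.6 280.8] size [52.1 52. ] yaw -22.9 z 0.0320 [248. 133.  56.]
wrist red rim 3724 c [479.5 276.1] size [81.4 81.4] yaw -21.4 z 0.0104
```

Grasp the yellow tray and lift it (0.8 mm correction).

drive_tool --pt "-0.0006 -0.0005 0.02 0 0 0 0.085" --pt "0 0 0.03 0 0 0 0.085" --pt "0 0 0.025 0 0 0 0.085" --pt "0 0 0.015 0 0 0 0.085" --pt "0 0 0.007 0 0 0 0.085" --pt "0 0 0 0 0 0 0.085" --pt "0 0 0 0 0 0 0.06" --pt "0 0 0 0 0 0 0.055" --pt "0 0 0 0 0 0 0.05" --pt "0 0 0 0 0 0 0.045"

```text
clock: 16.1
position: [0.6351, 0.2792, 0.1838]
ee_rot: [3.14, -0.001, 1.572]
force: [0.4, 0.7, 6.0]
finger_gap: 0.0499
grasp_force: 42.5
```

drive_tool --pt "0 0 0 0 0 0 0.04" --pt "0 0 0 0 0 0 0.03" --pt "0 0 0 0 0 0 0.03" --pt "0 0 0 0 0 0 0.03" --pt "0 0 0 0 0 0 0.03" --pt "0 0 -0.003 0 0 0 0.03" --pt "0 0 -0.005 0 0 0 0.03" --pt "0 0 -0.006 0 0 0 0.03" --pt "0 0 -0.003 0 0 0 0.03" --pt "0 0 0 0 0 0 0.03"

```text
clock: 17.35
position: [0.6349, 0.279, 0.2001]
ee_rot: [3.141, -0.0, 1.572]
force: [0.3, -0.9, -0.7]
finger_gap: 0.0501
grasp_force: 41.7
```

drive_tool --pt "0 0 -0.005 0 0 0 0.03" --pt "0 0 -0.01 0 0 0 0.03" --pt "0 0 -0.015 0 0 0 0.03" --pt "0 0 -0.02 0 0 0 0.03" --pt "0 0 -0.02 0 0 0 0.03" --pt "0 0 -0.02 0 0 0 0.03" --pt "0 0 -0.015 0 0 0 0.03" --pt "0 0 -0.005 0 0 0 0.03" --pt "0 0 0 0 0 0 0.03" --pt "0 0 0 0 0 0 0.03"

```text
clock: 18.6
position: [0.6344, 0.2787, 0.3088]
ee_rot: [-3.14, 0.001, 1.572]
force: [-0.0, 0.3, -0.4]
finger_gap: 0.05
grasp_force: 41.8
```

```bash
python3 -c "
from h import *
plan(.480,-.206,.31,72.5)"
```

```text
t 18.60 pos [0.6344 0.2787 0.3088] rot [-3.1400e+00  9.0000e-04  1.5718e+00] gap 0.0500 grip 41.8
shift now [-0.4846 -0.1549 -0.0006] turn [-0.0015  0.0011  0.3065] shift after turn [-0.5087 -0.0015 -0.0012]
```

drive_tool --pt "-0.012 -0.004 0 0 0 0 0.03" --pt "-0.024 -0.008 0 0 0 0 0.03" --pt "-0.034 -0.011 0 0 0 0 0.03" --pt "-0.04 -0.013 0 0 0 0 0.03" --pt "-0.042 -0.0135 0 0 0 0 0.03" --pt "-0.044 -0.014 0 0 0 0 0.03" --pt "-0.044 -0.014 0 0 0 0 0.03" --pt "-0.042 -0.0135 0 0 0 0 0.03" --pt "-0.04 -0.013 0 0 0 0 0.03" --pt "-0.04 -0.013 0 0 0 0 0.03"

```text
clock: 19.85
position: [0.5168, -0.0852, 0.3094]
ee_rot: [-3.141, 0.0, 1.571]
force: [-0.3, 0.2, -1.0]
finger_gap: 0.0502
grasp_force: 41.7
```

drive_tool --pt "-0.036 -0.0115 0 0 0 0 0.03" --pt "-0.03 -0.0095 0 0 0 0 0.03" --pt "-0.024 -0.0075 0 0 0 0 0.03" --pt "-0.016 -0.005 0 0 0 0 0.03" --pt "-0.01 -0.003 0 0 0 0 0.03" --pt "-0.0066 -0.0014 0 0 0 0.05 0.03" --pt "0 0 0 0 0 0.1 0.03" --pt "0 0 0.005 0 0 0.1 0.03" --pt "0 0 0.01 0 0 0.05 0.03" --pt "0 0 0.015 0 0 0.007 0.03"

```text
clock: 21.1
position: [0.481, -0.205, 0.2796]
ee_rot: [3.14, -0.0, 1.265]
force: [-0.6, -1.1, 0.2]
finger_gap: 0.0502
grasp_force: 41.7
```

drive_tool --pt "0 0 0.02 0 0 0 0.03" --pt "0 0 0.02 0 0 0 0.03" --pt "0 0 0.015 0 0 0 0.03" --pt "0 0 0.01 0 0 0 0.03" --pt "0 0 0.005 0 0 0 0.03" --pt "0 0 0 0 0 0 0.03" --pt "0 0 0 0 0 0 0.03" --pt "0 0 0 0 0 0 0.03" --pt "0 0 0 0 0 0 0.03" --pt "0 0 0 0 0 0 0.03"

```text
clock: 22.35
position: [0.4803, -0.2058, 0.2099]
ee_rot: [3.141, 0.0, 1.265]
force: [-0.8, -0.0, -0.2]
finger_gap: 0.0503
grasp_force: 41.7
```

```bash
python3 -c "
from h import *
plan(.480,-.206,.1835,72.5)"
```

```text
t 22.35 pos [ 0.4803 -0.2058  0.2099] rot [3.1413 0.     1.2647] gap 0.0503 grip 41.7
shift now [-0.0003 -0.0003  0.0264] turn [ 0.0003  0.     -0.0006] shift after turn [-0.0003 -0.0003  0.0264]
```

drive_tool --pt "0 0 0.006 0 0 0 0.03" --pt "0 0 0.008 0 0 0 0.03" --pt "0 0 0.006 0 0 0 0.03" --pt "0 0 0.003 0 0 0 0.03" --pt "0 0 0.0015 0 0 0 0.03" --pt "0 0 0.001 0 0 0 0.03" --pt "0 0 0.001 0 0 0 0.03" --pt "0 0 0 0 0 0 0.03" --pt "0 0 0 0 0 0 0.03" --pt "0 0 0 0 0 0 0.03"

```text
clock: 23.6
position: [0.4803, -0.2058, 0.1837]
ee_rot: [3.141, 0.0, 1.265]
force: [-1.0, 0.3, 6.2]
finger_gap: 0.0504
grasp_force: 42.5
```

drive_tool --pt "0 0 0 0 0 0 0.05" --pt "0 0 0 0 0 0 0.054" --pt "0 0 0 0 0 0 0.058" --pt "0 0 0 0 0 0 0.065" --pt "0 0 0 0 0 0 0.075" --pt "0 0 0 0 0 0 0.085" --pt "0 0 0 0 0 0 0.085" --pt "0 0 -0.01 0 0 0 0.085" --pt "0 0 -0.03 0 0 0 0.085" --pt "0 0 -0.05 0 0 0 0.085"

```text
clock: 24.85
position: [0.4798, -0.2056, 0.2735]
ee_rot: [-3.138, -0.0, 1.265]
force: [0.7, -1.6, -0.1]
finger_gap: 0.0848
grasp_force: 0.0
```

```bash
python3 -c "
from h import *
plan(.4777,.2817,.31,67)
survey(('wrist',))"
```

```text
t 24.85 pos [ 0.4798 -0.2056  0.2735] rot [-3.1384 -0.      1.2651] gap 0.0848 grip 0.0
shift now [ 0.464  -0.1487 -0.036 ] turn [-0.0032  0.0002  0.0958] shift after turn [ 0.4477 -0.1923 -0.0365]
wrist yellow tray 8440 c [ 485.4 -208.3] size [51.2 51.2] yaw -17.7 z 0.0381 [ 65. 244. 255.]
wrist yellow rim 991 c [ 483.5 -213.1] size [86.  85.4] yaw -17.6 z 0.0081 
wrist spare tray 3494 c [ 645.  -272.4] size [36.2 53.3] yaw 4.6 z 0.0387 [ 43.  45. 218.]
wrist spare rim 14223 c [ 626.2 -266. ] size [129.9  91.9] yaw -6.0 z 0.0094
```

drive_tool --pt "0.02 -0.005 -0.04 0 0 0 0.085" --pt "0.05 -0.016 0 0 0 0 0.085" --pt "0.05 -0.016 0 0 0 0 0.085" --pt "0.05 -0.016 0 0 0 0 0.085" --pt "0.05 -0.016 0 0 0 0 0.085" --pt "0.05 -0.016 0 0 0 0 0.085" --pt "0.05 -0.016 0 0 0 0 0.085" --pt "0.05 -0.016 0 0 0 0 0.085" --pt "0.05 -0.016 0 0 0 0 0.085" --pt "0.044 -0.0157 0 0 0 0 0.085"

```text
clock: 26.15
position: [0.478, 0.2835, 0.3139]
ee_rot: [3.141, -0.001, 1.266]
force: [0.2, -0.3, 0.6]
finger_gap: 0.0849
grasp_force: 0.0
```

drive_tool --pt "0 0 0 0 0 0.096 0.085" --pt "0 0 0.02 0 0 0 0.085" --pt "0 0 0.01 0 0 0 0.085" --pt "0 0 0 0 0 0 0.085" --pt "0 0 0 0 0 0 0.085" --pt "0 0 0 0 0 0 0.085" --pt "0 0 0 0 0 0 0.085" --pt "0 0 0 0 0 0 0.085" --pt "0 0 0 0 0 0 0.085" --pt "0 0 0 0 0 0 0.085"

```text
clock: 27.4
position: [0.4783, 0.2815, 0.2832]
ee_rot: [-3.142, -0.0, 1.169]
force: [0.3, 0.1, 0.8]
finger_gap: 0.0847
grasp_force: 0.0
```

```bash
python3 -c "
from h import *
plan(.4777,.2815,.183,67)
survey(('wrist',))"
```

```text
t 27.40 pos [0.4783 0.2815 0.2832] rot [-3.1416 -0.      1.1689] gap 0.0847 grip 0.0
shift now [-0.0002 -0.0005  0.1002] turn [-0.     -0.     -0.0005] shift after turn [-0.0002 -0.0005  0.1002]
wrist blue rim 5175 c [637.1 277. ] size [81.2 80.8] yaw 4.1 z 0.0103 
wrist red tray 7666 c [477.3 280.7] size [51.4 51.1] yaw -23.0 z 0.0320 [249. 136.  58.]
wrist red rim 4268 c [479.7 275.9] size [80.7 80.3] yaw -21.4 z 0.0105
```

drive_tool --pt "-0.0004 -0.0005 0.02 0 0 0 0.085" --pt "0 0 0.03 0 0 0 0.085" --pt "0 0 0.025 0 0 0 0.085" --pt "0 0 0.015 0 0 0 0.085" --pt "0 0 0.01 0 0 0 0.085" --pt "0 0 0 0 0 0 0.085" --pt "0 0 0 0 0 0 0.06" --pt "0 0 0 0 0 0 0.055" --pt "0 0 0 0 0 0 0.05" --pt "0 0 0 0 0 0 0.045"

```text
clock: 28.7
position: [0.4778, 0.2815, 0.1841]
ee_rot: [3.141, -0.001, 1.169]
force: [-0.4, -0.2, 7.1]
finger_gap: 0.0503
grasp_force: 41.3
```

drive_tool --pt "0 0 0 0 0 0 0.04" --pt "0 0 0 0 0 0 0.03" --pt "0 0 0 0 0 0 0.03" --pt "0 0 0 0 0 0 0.03" --pt "0 0 0 0 0 0 0.03" --pt "0 0 -0.003 0 0 0 0.03" --pt "0 0 -0.005 0 0 0 0.03" --pt "0 0 -0.006 0 0 0 0.03" --pt "0 0 -0.003 0 0 0 0.03" --pt "0 0 0 0 0 0 0.03"

```text
clock: 29.95
position: [0.4778, 0.2813, 0.2005]
ee_rot: [3.141, -0.0, 1.169]
force: [-0.2, 0.3, -2.3]
finger_gap: 0.0504
grasp_force: 42.0
```

drive_tool --pt "0 0 -0.005 0 0 0 0.03" --pt "0 0 -0.01 0 0 0 0.03" --pt "0 0 -0.015 0 0 0 0.03" --pt "0 0 -0.02 0 0 0 0.03" --pt "0 0 -0.02 0 0 0 0.03" --pt "0 0 -0.015 0 0 0 0.03" --pt "0 0 -0.005 0 0 0 0.03" --pt "0 0 0 0 0 0 0.03" --pt "0 0 0 0 0 0 0.03" --pt "0 0 0 0 0 0 0.03"

```text
clock: 31.2
position: [0.4775, 0.2812, 0.2895]
ee_rot: [-3.141, 0.001, 1.169]
force: [0.1, 0.1, -1.2]
finger_gap: 0.0504
grasp_force: 42.0
```

```bash
python3 -c "
from h import *
plan(.6372,.2778,.29,94.1)"
```

```text
t 31.20 pos [0.4775 0.2812 0.2895] rot [-3.1408e+00  1.1000e-03  1.1689e+00] gap 0.0504 grip 42.0
shift now [ 0.0593  0.1483 -0.0007] turn [-0.0011  0.0009 -0.4734] shift after turn [-0.0148  0.1591 -0.0005]
```

drive_tool --pt "0.003 0.008 0 0 0 0 0.03" --pt "0.006 0.016 0 0 0 0 0.03" --pt "0.01 0.024 0 0 0 0 0.03" --pt "0.012 0.03 0 0 0 0 0.03" --pt "0.012 0.03 0 0 0 0 0.03" --pt "0.009 0.022 0 0 0 0 0.03" --pt "0.005 0.013 0 0 0 0 0.03" --pt "0.0023 0.0053 0 0 0 -0.03 0.03" --pt "0 0 0 0 0 -0.08 0.03" --pt "0 0 0 0 0 -0.11 0.03"

```text
clock: 32.45
position: [0.6366, 0.2781, 0.29]
ee_rot: [-3.14, 0.001, 1.394]
force: [0.2, -0.2, -1.0]
finger_gap: 0.05
grasp_force: 42.0
```

drive_tool --pt "0 0 0.005 0 0 -0.12 0.03" --pt "0 0 0.01 0 0 -0.09 0.03" --pt "0 0 0.015 0 0 -0.043 0.03" --pt "0 0 0.02 0 0 0 0.03" --pt "0 0 0.015 0 0 0 0.03" --pt "0 0 0.01 0 0 0 0.03" --pt "0 0 0.005 0 0 0 0.03" --pt "0 0 0 0 0 0 0.03" --pt "0 0 0 0 0 0 0.03" --pt "0 0 0 0 0 0 0.03"

```text
clock: 33.7
position: [0.6376, 0.2779, 0.2108]
ee_rot: [3.141, -0.0, 1.642]
force: [0.2, -0.3, -0.8]
finger_gap: 0.05
grasp_force: 42.0
```

```bash
python3 -c "
from h import *
plan(.6372,.2778,.1835,94.1)"
```

```text
t 33.70 pos [0.6376 0.2779 0.2108] rot [ 3.1405e+00 -4.0000e-04  1.6417e+00] gap 0.0500 grip 42.0
shift now [-0.0001 -0.0005  0.0273] turn [ 0.0011 -0.0004 -0.0007] shift after turn [-0.0001 -0.0004  0.0273]
```

drive_tool --pt "0 0 0.006 0 0 0 0.03" --pt "0 0 0.008 0 0 0 0.03" --pt "0 0 0.006 0 0 0 0.03" --pt "0 0 0.003 0 0 0 0.03" --pt "0 0 0.002 0 0 0 0.03" --pt "0 0 0.001 0 0 0 0.03" --pt "0 0 0.001 0 0 0 0.03" --pt "0 0 0 0 0 0 0.03" --pt "0 0 0 0 0 0 0.03" --pt "0 0 0 0 0 0 0.03"

```text
clock: 34.95
position: [0.6373, 0.278, 0.1842]
ee_rot: [3.141, 0.0, 1.642]
force: [-2.8, -1.2, 5.5]
finger_gap: 0.0503
grasp_force: 42.7
```

drive_tool --pt "0 0 0 0 0 0 0.05" --pt "0 0 0 0 0 0 0.054" --pt "0 0 0 0 0 0 0.058" --pt "0 0 0 0 0 0 0.065" --pt "0 0 0 0 0 0 0.075" --pt "0 0 0 0 0 0 0.085" --pt "0 0 0 0 0 0 0.085" --pt "0 0 -0.01 0 0 0 0.085" --pt "0 0 -0.03 0 0 0 0.085" --pt "0 0 -0.06 0 0 0 0.085"

```text
clock: 36.2
position: [0.6364, 0.2772, 0.2822]
ee_rot: [-3.137, 0.002, 1.642]
force: [1.0, 0.3, 0.2]
finger_gap: 0.0854
grasp_force: 0.0
```

```bash
python3 -c "
from h import *
survey(('top','scene'))
plan(.6485,-.2688,.30,95.2)"
```

```text
top yellow tray 1208 c [ 479.  -204.6] size [51.5 51.3] yaw -17.6 z 0.0301 [ 70. 236. 254.]
top yellow rim 705 c [ 478.  -205.6] size [80.9 80.5] yaw -17.6 z 0.0088 
top blue tray 1026 c [636.8 277.9] size [52.4 52.1] yaw 4.3 z 0.0306 [231. 105.  40.]
top blue rim 619 c [636.  278.9] size [81.3 81.1] yaw 4.3 z 0.0093 
top red rim 695 c [478.5 278. ] size [81.9 79.9] yaw -21.5 z 0.0095 
top green tray 1032 c [633.2  40.1] size [52.1 51. ] yaw 9.8 z 0.0304 [ 44. 100.  28.]
top green rim 442 c [632.2  36.9] size [79.8 78.5] yaw 9.1 z 0.0091 
top spare tray 1060 c [ 646.7 -267.8] size [51.8 52.3] yaw 5.2 z 0.0300 [ 34.  39. 238.]
top spare rim 729 c [ 646.1 -267.9] size [80.9 81.5] yaw 5.2 z 0.0087 
scene yellow tray 644 c [ 482.4 -204. ] size [53.1 52.8] yaw -17.4 z 0.0295 [ 15. 191. 220.]
scene yellow rim 271 c [ 482.7 -204.7] size [79.7 82.1] yaw -18.2 z 0.0081 
scene blue tray 1163 c [640.  278.3] size [52.5 51.9] yaw 4.9 z 0.0298 [201.5 109.   60. ]
scene blue rim 588 c [639.3 278.9] size [81.8 80.8] yaw 4.1 z 0.0084 
scene red rim 413 c [481.8 277.9] size [79.7 83. ] yaw -21.5 z 0.0083 
scene green tray 1009 c [636.9  40.1] size [53.1 50.4] yaw 8.9 z 0.0297 [ 58. 105.  44.]
scene green rim 225 c [636.2  37.5] size [81.3 76.1] yaw 8.5 z 0.0083 
scene spare tray 928 c [ 650.4 -267.7] size [52.9 52.2] yaw 5.8 z 0.0296 [ 36.  42. 202.]
scene spare rim 561 c [ 649.6 -267.5] size [82.4 81.5] yaw 5.0 z 0.0085 
t 36.30 pos [0.6399 0.2797 0.2909] rot [ 3.1291 -0.0058  1.6417] gap 0.0849 grip 0.0
shift now [-0.5477 -0.0301 -0.0126] turn [ 0.0125 -0.0057 -0.0199] shift after turn [-0.547  -0.0411 -0.0091]
```

drive_tool --pt "-0.051 -0.0028 -0.01 0 0 0 0.085" --pt "-0.055 -0.0028 0 0 0 0 0.085" --pt "-0.055 -0.0028 0 0 0 0 0.085" --pt "-0.055 -0.0028 0 0 0 0 0.085" --pt "-0.055 -0.0028 0 0 0 0 0.085" --pt "-0.055 -0.0028 0 0 0 0 0.085" --pt "-0.055 -0.0028 0 0 0 0 0.085" --pt "-0.055 -0.0028 0 0 0 0 0.085" --pt "-0.055 -0.0028 0 0 0 0 0.085" --pt "-0.055 -0.0028 0 0 0 0 0.085"

```text
clock: 37.55
position: [0.6481, -0.2706, 0.2938]
ee_rot: [3.141, 0.0, 1.642]
force: [1.0, 0.7, -0.4]
finger_gap: 0.085
grasp_force: 0.0
```

drive_tool --pt "0 0 0 0 0 -0.02 0.085" --pt "0 0 0 0 0 0 0.085" --pt "0 0 0 0 0 0 0.085" --pt "0 0 0 0 0 0 0.085" --pt "0 0 0 0 0 0 0.085" --pt "0 0 0 0 0 0 0.085" --pt "0 0 0 0 0 0 0.085" --pt "0 0 0 0 0 0 0.085" --pt "0 0 0 0 0 0 0.085" --pt "0 0 0 0 0 0 0.085"

```text
clock: 38.8
position: [0.6482, -0.2688, 0.2932]
ee_rot: [3.142, 0.0, 1.662]
force: [0.3, -0.2, 1.0]
finger_gap: 0.0849
grasp_force: 0.0
```

```bash
python3 -c "
from h import *
plan(.6485,-.2687,.183,95.2)"
```

```text
t 38.80 pos [ 0.6482 -0.2688  0.2932] rot [3.1416 0.     1.6617] gap 0.0849 grip 0.0
shift now [1.000e-04 3.000e-04 1.102e-01] turn [0.     0.     0.0002] shift after turn [1.000e-04 3.000e-04 1.102e-01]
```

drive_tool --pt "0 0 0.025 0 0 0 0.085" --pt "0 0 0.03 0 0 0 0.085" --pt "0 0 0.03 0 0 0 0.085" --pt "0 0 0.015 0 0 0 0.085" --pt "0 0 0.01 0 0 0 0.085" --pt "0 0 0 0 0 0 0.085" --pt "0 0 0 0 0 0 0.06" --pt "0 0 0 0 0 0 0.055" --pt "0 0 0 0 0 0 0.05" --pt "0 0 0 0 0 0 0.045"

```text
clock: 40.05
position: [0.6487, -0.2689, 0.1844]
ee_rot: [3.14, 0.001, 1.662]
force: [-1.1, 0.4, 6.3]
finger_gap: 0.0497
grasp_force: 42.6
```

drive_tool --pt "0 0 0 0 0 0 0.04" --pt "0 0 0 0 0 0 0.03" --pt "0 0 0 0 0 0 0.03" --pt "0 0 0 0 0 0 0.03" --pt "0 0 0 0 0 0 0.03" --pt "0 0 -0.003 0 0 0 0.03" --pt "0 0 -0.005 0 0 0 0.03" --pt "0 0 -0.006 0 0 0 0.03" --pt "0 0 -0.003 0 0 0 0.03" --pt "0 0 0 0 0 0 0.03"

```text
clock: 41.3
position: [0.6483, -0.2688, 0.2006]
ee_rot: [3.141, 0.0, 1.662]
force: [-0.3, -0.6, -0.6]
finger_gap: 0.0497
grasp_force: 41.9
```

drive_tool --pt "0 0 -0.005 0 0 0 0.03" --pt "0 0 -0.01 0 0 0 0.03" --pt "0 0 -0.015 0 0 0 0.03" --pt "0 0 -0.02 0 0 0 0.03" --pt "0 0 -0.02 0 0 0 0.03" --pt "0 0 -0.02 0 0 0 0.03" --pt "0 0 -0.015 0 0 0 0.03" --pt "0 0 -0.005 0 0 0 0.03" --pt "0 0 0 0 0 0 0.03" --pt "0 0 0 0 0 0 0.03"

```text
clock: 42.55
position: [0.6478, -0.2687, 0.3093]
ee_rot: [-3.14, -0.001, 1.662]
force: [0.2, -0.6, -1.4]
finger_gap: 0.0504
grasp_force: 41.9
```

```bash
python3 -c "
from h import *
plan(.480,.2775,.31,68.5)"
```

```text
t 42.55 pos [ 0.6478 -0.2687  0.3093] rot [-3.1399e+00 -7.0000e-04  1.6618e+00] gap 0.0504 grip 41.9
shift now [ 5.592e-01 -1.174e-01 -1.000e-04] turn [-1.800e-03 -3.000e-04  4.663e-01] shift after turn [ 0.4467 -0.3563 -0.0007]
```

drive_tool --pt "0.012 -0.0025 0 0 0 0 0.03" --pt "0.024 -0.005 0 0 0 0 0.03" --pt "0.034 -0.007 0 0 0 0 0.03" --pt "0.042 -0.009 0 0 0 0 0.03" --pt "0.046 -0.0095 0 0 0 0 0.03" --pt "0.048 -0.01 0 0 0 0 0.03" --pt "0.048 -0.01 0 0 0 0 0.03" --pt "0.048 -0.01 0 0 0 0 0.03" --pt "0.046 -0.0095 0 0 0 0 0.03" --pt "0.044 -0.009 0 0 0 0 0.03"

```text
clock: 43.8
position: [0.5291, 0.1174, 0.3104]
ee_rot: [-3.141, -0.001, 1.665]
force: [1.0, 0.4, -0.1]
finger_gap: 0.05
grasp_force: 41.9
```

drive_tool --pt "0.042 -0.009 0 0 0 0 0.03" --pt "0.038 -0.008 0 0 0 0 0.03" --pt "0.032 -0.007 0 0 0 0 0.03" --pt "0.026 -0.0055 0 0 0 0 0.03" --pt "0.016 -0.0035 0 0 0 0 0.03" --pt "0.01 -0.002 0 0 0 0 0.03" --pt "0.003 -0.001 0 0 0 0.05 0.03" --pt "0 0 0 0 0 0.1 0.03" --pt "0 0 0 0 0 0.12 0.03" --pt "0 0 0.005 0 0 0.1 0.03"

```text
clock: 45.05
position: [0.4806, 0.2765, 0.3054]
ee_rot: [3.141, 0.0, 1.287]
force: [-0.4, 1.0, -0.4]
finger_gap: 0.0501
grasp_force: 41.8
```

drive_tool --pt "0 0 0.01 0 0 0.07 0.03" --pt "0 0 0.02 0 0 0.026 0.03" --pt "0 0 0.02 0 0 0 0.03" --pt "0 0 0.02 0 0 0 0.03" --pt "0 0 0.015 0 0 0 0.03" --pt "0 0 0.007 0 0 0 0.03" --pt "0 0 0.003 0 0 0 0.03" --pt "0 0 0 0 0 0 0.03" --pt "0 0 0 0 0 0 0.03" --pt "0 0 0 0 0 0 0.03"

```text
clock: 46.3
position: [0.4805, 0.2773, 0.2106]
ee_rot: [3.141, -0.001, 1.196]
force: [-0.6, -1.2, -0.6]
finger_gap: 0.0501
grasp_force: 41.8
```

```bash
python3 -c "
from h import *
plan(.480,.2775,.1838,68.5)"
```

```text
t 46.30 pos [0.4805 0.2773 0.2106] rot [ 3.1412e+00 -7.0000e-04  1.1958e+00] gap 0.0501 grip 41.8
shift now [-0.     -0.0005  0.0268] turn [ 0.0004 -0.0007  0.0002] shift after turn [-0.     -0.0005  0.0268]
```

drive_tool --pt "0 0 0.006 0 0 0 0.03" --pt "0 0 0.008 0 0 0 0.03" --pt "0 0 0.006 0 0 0 0.03" --pt "0 0 0.003 0 0 0 0.03" --pt "0 0 0.002 0 0 0 0.03" --pt "0 0 0.001 0 0 0 0.03" --pt "0 0 0.0005 0 0 0 0.03" --pt "0 0 0 0 0 0 0.03" --pt "0 0 0 0 0 0 0.03" --pt "0 0 0 0 0 0 0.03"

```text
clock: 47.55
position: [0.4803, 0.2773, 0.1843]
ee_rot: [3.141, -0.0, 1.196]
force: [-1.8, -1.0, 5.6]
finger_gap: 0.0503
grasp_force: 42.5
```

drive_tool --pt "0 0 0 0 0 0 0.05" --pt "0 0 0 0 0 0 0.054" --pt "0 0 0 0 0 0 0.058" --pt "0 0 0 0 0 0 0.065" --pt "0 0 0 0 0 0 0.075" --pt "0 0 0 0 0 0 0.085" --pt "0 0 0 0 0 0 0.085" --pt "0 0 -0.01 0 0 0 0.085" --pt "0 0 -0.03 0 0 0 0.085" --pt "0 0 -0.05 0 0 0 0.085"

```text
clock: 48.8
position: [0.4798, 0.2769, 0.2739]
ee_rot: [-3.14, 0.003, 1.196]
force: [0.6, -0.1, 0.9]
finger_gap: 0.0846
grasp_force: 0.0
```

drive_tool --pt "0 0 -0.04 0 0 0 0.085" --pt "0 0 -0.03 0 0 0 0.085" --pt "0 0 -0.02 0 0 0 0.085" --pt "0 0 -0.01 0 0 0 0.085" --pt "0 0 0 0 0 0 0.085" --pt "0 0 0 0 0 0 0.085" --pt "0 0 0 0 0 0 0.085" --pt "0 0 0 0 0 0 0.085" --pt "0 0 0 0 0 0 0.085" --pt "0 0 0 0 0 0 0.085"

```text
clock: 50.05
position: [0.4803, 0.2773, 0.3736]
ee_rot: [-3.141, 0.0, 1.196]
force: [-0.2, 0.1, 0.3]
finger_gap: 0.0852
grasp_force: 0.0
```

```bash
python3 -c "
from h import *
survey(('scene','wrist'))
im,d=camera('scene'); cv2.imwrite('pics/s9.png',im)"
```

```text
scene yellow tray 633 c [ 482.3 -204.5] size [53.1 53.3] yaw -18.4 z 0.0294 [ 15. 180. 209.]
scene yellow rim 271 c [ 481.9 -204.6] size [82.5 82.1] yaw -17.1 z 0.0081 
scene blue tray 1158 c [640.1 278.4] size [53.1 51.5] yaw 4.3 z 0.0298 [194. 105.  59.]
scene blue rim 598 c [639.1 279.1] size [81.7 81.2] yaw 4.4 z 0.0083 
scene red tray 769 c [482.4 277.9] size [50.4 54.2] yaw -21.3 z 0.0297 [ 57.  63. 194.]
scene red rim 378 c [481.9 277.9] size [79.8 82.8] yaw -21.7 z 0.0081 
scene green tray 1011 c [637.3  40.2] size [52.7 50.3] yaw 8.8 z 0.0297 [ 75. 150.  51.]
scene green rim 451 c [636.3  37.1] size [81.9 79.8] yaw 8.3 z 0.0083 
scene spare rim 588 c [ 649.3 -267.8] size [82.8 81.3] yaw 5.3 z 0.0082 
wrist blue tray 4907 c [637.9 276.5] size [51.8 51.6] yaw 4.1 z 0.0319 [245. 129.  55.]
wrist blue rim 2673 c [637.2 277.1] size [81.1 80.4] yaw 4.1 z 0.0104 
wrist red tray 4128 c [480.8 276.7] size [50.5 51.1] yaw -21.4 z 0.0320 [ 49.  55. 252.]
wrist red rim 2383 c [479.7 276. ] size [80.7 80. ] yaw -21.5 z 0.0105 
wrist green tray 463 c [642.9  57.9] size [28.3 18.2] yaw 8.8 z 0.0313 [ 94. 189.  61.]
wrist green rim 597 c [654.3  69.9] size [32.6 62.1] yaw -33.9 z 0.0101
```

View pics/s9.png

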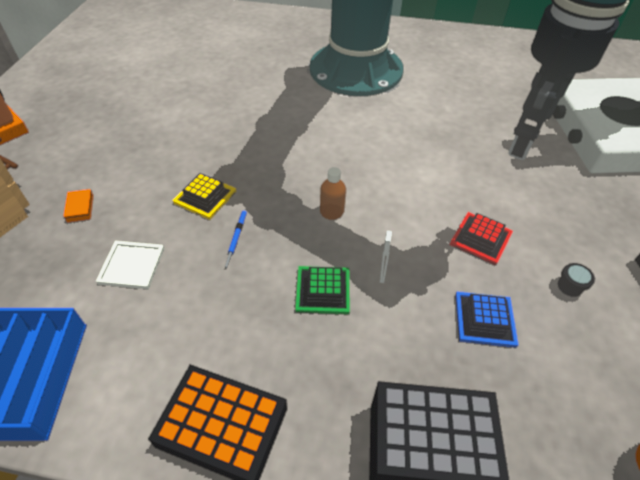

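Every tray is in the dock of its colour: yellow (204,193), red (482,236), blue (487,317), green (323,288). The spare dock at (131,264) is empty and the bottle at (333,195) is upright.

```bash
python3 -c "
from rig import ctrl
print(ctrl.job_done())"
```

```text
the job is handed in; nothing more can be done
None
```

I handed the job in: the yellow, blue and red trays each lie flat and centred in their own docks, the spare dock is empty again, and the green tray and the bottle are where they started; the hand-in returned no verdict.

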